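# Switch the card incubator to run with its mode key

### The job

Set the card incubator from standby to run: swing the steel cover on its sloping panel fully aside to uncover the keyhole, take the key with the square bow out of the key block, push it fully home in the switch and turn it a quarter turn clockwise to the run mark. Leave the key standing in the switch at run and the keyhole cover swung aside; do not disturb the other two keys or anything else on the bench.

Things in the scene. Friction and masses are not known exactly. Their poses are not given: they have to be found in the camera images.
- incubator: White card incubator, a machine fixed on the bench; place and heading vary. Its axes: z up, x from its sloping front panel to its back, y left as seen facing the panel. Origin: on the bench, 62 mm straight below the keyhole. Case: x -39 to 235 mm, y -110 to 170. Panel rises at 30 degrees from 40 mm high at x = -39 to 100 mm at x = 65; behind is a level deck with thin cards up to 123 mm high.
- keyhole (a point): Centre of the keyhole in the face of the steel key switch in the sloping panel. Axes: z straight out of the panel (30 degrees from vertical), x straight up the slope, y level, left as seen facing it. Slot 13.6 x 6.1 mm, 26 mm deep; its long side lies along x at standby (12 o'clock), along y at run (3 o'clock). Round it a steel ring, 39 mm wide, 3.5 mm high; flat keypad and display at y over 60 mm.
- mode_switch (a joint): Angle of the switch core, rad: 0 = standby (starts at 0 to 0.08), growing clockwise as seen facing the panel (about -z of keyhole) to a stop at 1.571 = run. Stays where it is left; turns with about 0.06 N m. The key has about 0.13 rad of play in the slot, so the core lags behind the key by that much.
- key_cover (a joint): Angle of the steel keyhole cover, rad: a flat drop-shaped plate, outer face 9 mm out from the keyhole's face, turning in the panel's plane about a pin 50 mm up the slope (+x) from the keyhole. 0: hangs straight down over the keyhole; starts at 0 to 0.3. Grows as its lower end goes right (-y of keyhole), then up, to a stop at 1.5; clear of key and fingers from 1.1. Stays put (0.04 N m).
- cover_tab (a point): Middle of the cover's thumb tab: a round steel post, 12 mm diameter, 20 mm long, standing out from the cover's lower end, 72 mm from the pin. This point is 19 mm out from the keyhole's face; the post's foot is 9 mm and its top 29 mm out. z points along the post, out of the panel; x points to the pin. It can be pinched or pushed along its arc.
- mode_key_grip (a point): Centre of the incubator key's bow: square, black, 28 mm wide (x), 9 thick (y), 28 high (z; up, away from the blade). 30 mm below is the underside of a 17 mm round shoulder that rests on the switch's or block's face when home. Below it a blade 24 long, 12 wide (x), 4.5 thick (y), rounded end, same either way round. 25 to 50 g. Starts in any of the block's slots. Home in the switch: 30 mm out from the keyhole.
- key_block: Grey key block fixed on the bench, 160 mm long (y), 46 deep (x), 30 high; origin at the centre of its underside. Three slots, 26 mm deep, on its long middle line at y = -50, 0 and +50 mm hold three keys upright in any order, their bows in line with y.
- round_key_grip (a point): On another key's stem, 60 mm above the bench: black round bow, 19 mm diameter, 9 mm thick, centre 5 mm below this point. Axes, shoulder and blade as the square one. Leave alone.
- tee_key_grip (a point): On another key's stem, 60 mm above the bench: black T-shaped bow, a bar 42 mm wide (x), 9 mm thick, 14 mm high, centre 7 mm above this point. Axes, shoulder and blade as the square one. Leave alone.
- bottle_a_mid (a point): Middle (35 mm up) of a loose dropper bottle, 26 mm diameter, 72 mm high, white with black teat, standing behind the key block (75 to 85 mm from its middle line). Leave alone.
- bottle_b_mid (a point): Middle (35 mm up) of a loose dropper bottle, 26 mm diameter, 72 mm high, amber with yellow teat, standing in front of the incubator. Leave alone.
- saline_mid (a point): Middle (65 mm up) of a loose white saline bottle, 50 mm diameter, 130 mm high, grey cap, standing between the key block and the incubator. Leave alone.
- spot_plate: White spot plate, 100 x 140 x 10 mm with 35 shallow wells, lying behind the key block and the white bottle; origin at the centre of its underside. Leave alone.
- highlighter: Flat grey and black highlighter pen, 118 x 18 x 13 mm, lying in front of the key block; origin on its underside near its middle. Leave alone.
- caddy: Red open caddy, 60 x 150 x 34 mm, with dropper bottles up to 75 mm above the bench, at the left; origin at the centre of its underside. Leave alone.
- tube_rack: Black tube rack, 210 x 105 x 50 mm, with purple-capped tubes up to 82 mm above the bench, at the right; origin at the centre of its underside. Leave alone.

How it is judged:
By the outcome, as a careful person would: the job done as asked, in the order asked, and still so for the second after the job is handed in, with the robot touching nothing.
It also fails if it takes over 70 s, if anything falls off the work surface, if the arm or the gripper's body presses on something with over 40 N, if the wrist force passes 120 N, or if a joint passes its speed limit or range.

### The arm

A 6-joint arm with a two-finger parallel gripper is mounted at the origin on the work surface. World frame = base frame: x ahead of the robot, y to its left, z up, the work surface at z = 0. Lengths are in m, angles in rad, forces in N, time in s.
With the tool pointing down it reaches from about 0.35 to 0.85 m from the base axis. Payload 8.1 kg.
Tool frame: the origin (TCP) lies midway between the tips of the shut fingers; the grasp point (between the pads) lies 19 mm behind it; z points along the fingers, y is the line along which they close (so a half turn about z gives the same grasp; the last joint's range is limited). The gripper opens to 93 mm and grips with 3 to 60 N. Pads are 15 mm wide; open, the fingers measure 128 mm over their backs; the gripper's body (75 mm by 188 mm) begins 65 mm behind the grasp point.
Start: joints at [-1.413, 0.13, 1.488, -0, 1.523, -0.085], TCP at [0.144, -0.582, 0.219] pointing down, gripper open.
Joint ranges: [-2.96, 2.96], [-0.89, 2.26], [0.02, 2.5], [-1.34, 4.48], [0, 2.73], [-2.66, 2.66]. Speed limits (rad/s): [2.39, 2.39, 2.79, 3.14, 3.14, 3.14].

### API

Orientations are given as a rotation vector (axis times angle).
In Python, from plant import robot, cams gives the robot as it stands. The module is installed in compiled form; this text tells all that it offers.
- The arm moves only by the tool play_rows, never from a script. Its arguments are lists of equal length, an entry for each row: "slide": the shift along the tool's x, y, z scaled (see below), a list of three; "twist": the turn, a rotation vector about the tool's x, y, z scaled (see below), a list of three. A call has exactly 8 rows; each row shifts and turns the commanded pose from where the row before left it, along the tool's axes as they then stand; what a row does not reach is not made up. The controller multiplies each number of a shift by 25 cm and each number of a turn by 60 degrees. A row lasts 1/10 s, in which the tool goes at most 50 mm and 8.59 degrees, less where a joint would pass 70% of its speed; a pose out of reach is approached as far as the arm can. A call with a number of a shift or a turn outside -1 to 1 is refused whole. A call with a gripper value outside its range is refused whole. "fingers" is the closure, from -1 (fully open) to 1 (shut), set as the call begins (left out, the last holds). The fingers move at their own pace and stop on an object; "force" is the grip in N (left out, the last holds). Time passes only in rows, so rows that do not move let the fingers close, or fill a call up. It gives the time, the measured TCP pose, the force, the opening and the grip force at its end, in the units of the state.
- robot.read_state(): the state, without advancing time (a new reading comes with each control period).
- cams.read_camera(name): name is "side" or "top"; returns (picture, depth): 384x512x3 uint8, red, green, blue; 384x512 float32, m along the optical axis (not along the pixel's ray), 0 where there is no reading.
- cams.get_calibration(name): a dict with "fx", "fy", "cx", "cy" (pixels), "world_from_camera" (4x4, takes a point from camera to world coordinates). Camera axes: x right, y down, z forward; pixel columns grow to the right and rows downward; lengths in m; the calibration is good to about 2 mm. A picture is of the moment at which its call begins. get_calibration takes no time and is no camera call.
- robot.close_job(): hands the job in; it is judged then, once.
The state is a dict: "t": time; "q": joint angles; "dq": joint speeds; "joint_torque": joint torques, N m; "tool_pos": TCP position; "orientation": TCP orientation; "force": force on the tool from outside, world axes, zero at the start; "wrist_torque": the same for the moment, N m; "opening": finger opening in m; "gripper_force": force on a finger pad.
Only numpy, scipy, OpenCV 4.12 (cv2) and the standard library are available. Lean on these libraries where they do the work, as an engineer would, in place of code of your own. Each camera call takes 0.05 s, during which the arm holds its last target. There are 200 camera calls.

## Working session

There is one attempt and no reset: what is moved stays moved. The work goes in short steps, Python scripts to look and compute and a tool call to move; the robot and the scene stay as the last step left them, time stands still between calls to the robot, and variables do not carry over. Pictures are saved under pics/ and viewed, at most 10 in all, crops included, and the job is handed in when it is done.

Besides the shell and the picture viewer there is one more tool, called as name(argument=value, ...), one argument or row to a line, values as JSON. play_rows: Moves the arm, as the interface text tells. Shifts and turns lie within -1 to 1; 1 stands for 25 cm of shift or 60 degrees of turn. Its arguments: {"type":"object","properties":{"slide":{"type":"array"},"twist":{"type":"array"},"fingers":{"type":"number"},"force":{"type":"number"}},"required":["slide","twist"]}

```bash
mkdir -p pics; python3 - <<'E'
from plant import robot,cams
import cv2,numpy as np
s=robot.read_state();print(s['t'],s['tool_pos'],s['orientation'],s['opening'])
for n in('side','top'):
    p,d=cams.read_camera(n);np.savez(f'{n}0.npz',p=p,d=d)
    cv2.imwrite(f'pics/{n}0.png',cv2.resize(p[:,:,::-1],None,fx=1.5,fy=1.5,interpolation=cv2.INTER_CUBIC))
    c=cams.get_calibration(n);print(n,c['fx'],c['fy'],c['cx'],c['cy'],np.round(c['world_from_camera'],3).tolist())
E
```

```text
0.0 [ 0.14417607 -0.58182486  0.21759697] [-3.11663243e+00 -3.80205562e-01  1.21385920e-04] 0.09300013025185912
side 411.62572676077303 411.62572676077303 255.32964482699916 189.21187085640378 [[-0.914, -0.275, 0.299, 0.109], [-0.406, 0.629, -0.662, 0.945], [-0.006, -0.727, -0.687, 1.079], [0.0, 0.0, 0.0, 1.0]]
top 469.32042839101416 469.32042839101416 255.38330818883392 187.67568504549703 [[0.018, -0.977, 0.211, 0.247], [-1.0, -0.018, 0.002, -0.035], [0.002, -0.211, -0.977, 1.477], [0.0, 0.0, 0.0, 1.0]]
```

View pics/top0.png

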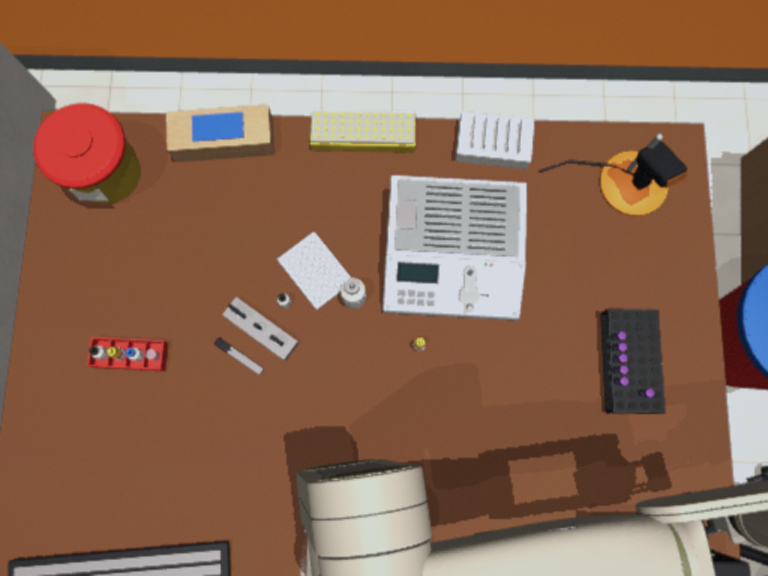

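View pics/side0.png

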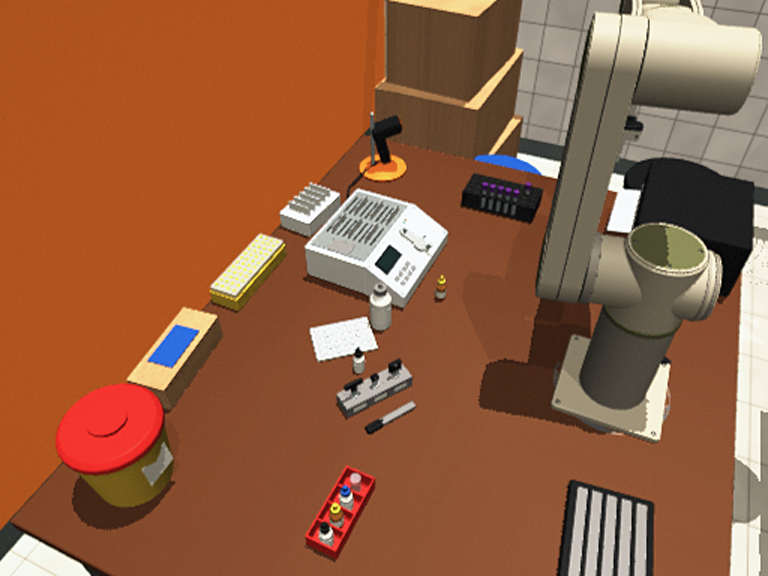

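The top view shows the incubator at (455,245), the cover near (469,288) and the key block at (260,328). The side view shows the block at (375,385) and the panel at (410,240). I'll look at both closer up.

```bash
python3 - <<'E'
import cv2,numpy as np
o=[]
for n,bs in(('top',[(140,190,67,50),(255,160,107,80)]),('side',[(218,230,67,50),(230,130,80,60)])):
    p=np.load(f'{n}0.npz')['p'][:,:,::-1]
    for x,y,w,h in bs: o.append(cv2.resize(p[y:y+h,x:x+w],(400,300),interpolation=cv2.INTER_CUBIC))
cv2.imwrite('pics/crops0.png',np.vstack([np.hstack(o[:2]),np.hstack(o[2:])]))
E
```

```text
(no output)
```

View pics/crops0.png

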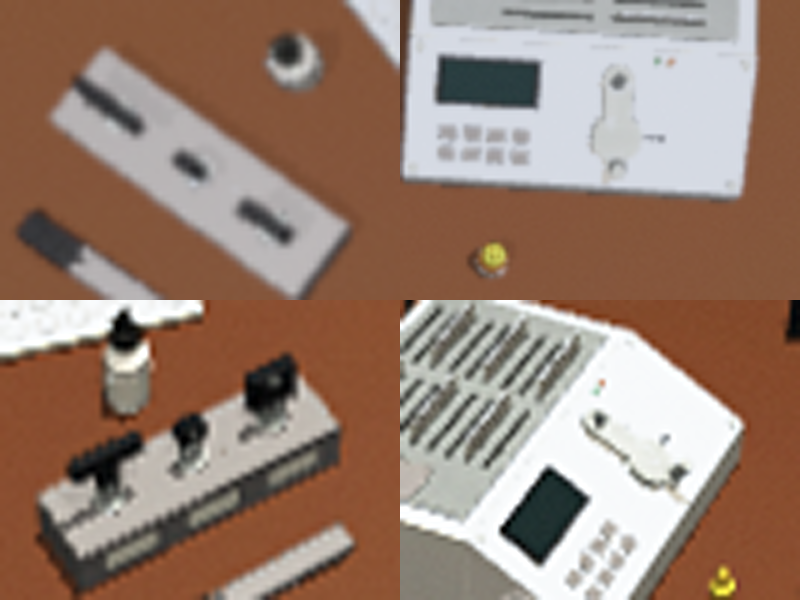

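The top-left crop shows the block with a T key at (108,105), a round key at (188,165) and the square key at (265,222). The square key is at the block end nearest the incubator. In the top-right crop, the cover pin is at (617,80) and the tab at (616,168). Next I'll measure with depth and rays.

```bash
cat > h.py <<'E'
import numpy as np,cv2
from plant import robot,cams
from scipy.spatial.transform import Rotation as R
C={n:cams.get_calibration(n) for n in('side','top')}
def dirs(n,u,v):
    c=C[n];return np.stack([(np.asarray(u,float)-c['cx'])/c['fx'],(np.asarray(v,float)-c['cy'])/c['fy'],np.ones(np.shape(u))],-1)
def cloud(n,d):
    v,u=np.mgrid[:384,:512];W=C[n]['world_from_camera']
    return (dirs(n,u,v)*d[...,None])@W[:3,:3].T+W[:3,3]
def ray(n,u,v):
    W=C[n]['world_from_camera'];return W[:3,3],W[:3,:3]@dirs(n,u,v)
def onplane(n,u,v,z=None,P=None,N=(0,0,1)):
    o,r=ray(n,u,v);N=np.asarray(N,float)
    if P is None:P=np.array([0,0,z])
    return o+r*((P-o)@N/(r@N))
def tri(a,b):
    (o1,r1),(o2,r2)=ray('top',*a),ray('side',*b)
    A=np.stack([r1,-r2],1);s=np.linalg.lstsq(A,o2-o1,rcond=None)[0]
    p,q=o1+s[0]*r1,o2+s[1]*r2;return (p+q)/2,np.linalg.norm(p-q)
def pix(n,X):
    W=C[n]['world_from_camera'];c=C[n];x=(np.asarray(X)-W[:3,3])@W[:3,:3]
    return np.stack([c['fx']*x[...,0]/x[...,2]+c['cx'],c['fy']*x[...,1]/x[...,2]+c['cy']],-1)
E
python3 - <<'E'
from h import *
np.set_printoptions(precision=4,suppress=True)
D={n:np.load(n+'0.npz') for n in C}
# incubator
for n in C:
    X=cloud(n,D[n]['d']);p=D[n]['p'].astype(int)
    m=(D[n]['d']>0)&(X[...,2]>.03)&(X[...,2]<.13)&(X[...,0]>.35)&(X[...,0]<.9)&(X[...,1]>-.32)&(X[...,1]<.12)
    k,lab,st,_=cv2.connectedComponentsWithStats(m.astype(np.uint8));i=1+st[1:,4].argmax();m=lab==i
    P=X[m];r=cv2.minAreaRect(P[:,:2].astype(np.float32)*1000);print(n,'case',r,cv2.boxPoints(r).tolist())
    w=m&(p.min(-1)>170)&(X[...,2]>.045)&(X[...,2]<.095)
    Q=X[w]
    for _ in range(4):
        A=np.c_[Q[:,:2],np.ones(len(Q))];c=np.linalg.lstsq(A,Q[:,2],rcond=None)[0];e=Q[:,2]-A@c;Q=Q[abs(e)<max(.0015,2*e.std())]
    print('panel slope',np.degrees(np.arctan(np.hypot(*c[:2]))),'head',np.degrees(np.arctan2(c[1],c[0])),c,len(Q),e.std())
    # block
    m=(X[...,2]>.024)&(X[...,2]<.034)&(X[...,0]>.3)&(X[...,0]<.65)&(X[...,1]>.08)&(X[...,1]<.4)&(p.max(-1)-p.min(-1)<25)
    k,lab,st,_=cv2.connectedComponentsWithStats(m.astype(np.uint8))
    for i in range(1,k):
        if st[i,4]>60:
            r=cv2.minAreaRect(X[lab==i][:,:2].astype(np.float32)*1000);print(n,'blk',st[i,4],r)
    m=(X[...,2]>.048)&(X[...,2]<.085)&(X[...,0]>.3)&(X[...,0]<.65)&(X[...,1]>.08)&(X[...,1]<.4)&(p.max(-1)<110)
    k,lab,st,ce=cv2.connectedComponentsWithStats(m.astype(np.uint8))
    for i in range(1,k):
        if st[i,4]>5: Y=X[lab==i];print(n,'dark',st[i,4],ce[i],Y.mean(0),Y.min(0),Y.max(0))
# panel features top view
for nm,u,v,z in(('pin',313,181.3,.1),('tab',312.8,204.8,.07),('fl',255.8,207.5,.04),('fr',346,212.5,.04)):
    print(nm,onplane('top',u,v,z))
E
```

```text
side case ((629.736328125, -132.9020233154297), (375.9339904785156, 276.652587890625), 87.66085052490234) [[483.853515625, -315.066650390625], [760.275634765625, -326.35809326171875], [775.619140625, 49.262603759765625], [499.197021484375, 60.554046630859375]]
panel slope 28.43368038916744 head -2.3773259080921494 [ 0.541  -0.0225 -0.2278] 974 0.002703693280844193
side blk 491 ((456.8257141113281, 225.75790405273438), (160.04013061523438, 47.437828063964844), 55.90635681152344)
side dark 24 [238.5 235. ] [0.5158 0.1802 0.0593] [0.5094 0.173  0.0488] [0.5256 0.188  0.0702]
side dark 60 [263.0167 243.75  ] [0.4273 0.1859 0.0651] [0.417  0.1712 0.0487] [0.4383 0.1974 0.0779]
side dark 25 [249.52 251.36] [0.4558 0.226  0.059 ] [0.4496 0.2174 0.0521] [0.4634 0.2336 0.0666]
side dark 63 [235.3968 256.4603] [0.484  0.2675 0.0682] [0.4725 0.2478 0.0487] [0.4967 0.2865 0.0764]
top case ((629.0165405273438, -178.68682861328125), (280.7147521972656, 275.6385192871094), 87.78410339355469) [[485.8734436035156, -313.6104431152344], [761.3057861328125, -324.2680358886719], [772.15966796875, -43.763214111328125], [496.727294921875, -33.105621337890625]]
panel slope 28.421722746193822 head -2.4209229072189897 [ 0.5407 -0.0229 -0.2275] 2010 0.002925541119908824
top blk 552 ((457.4516296386719, 223.155029296875), (160.73492431640625, 45.51972961425781), 55.491756439208984)
top dark 22 [187.3636 197.7273] [0.5165 0.176  0.0636] [0.5089 0.1717 0.0562] [0.5259 0.1835 0.075 ]
top dark 34 [157.3824 206.8529] [0.4847 0.2639 0.0739] [0.4714 0.2464 0.064 ] [0.4969 0.2814 0.0793]
top dark 14 [171.3571 217.0714] [0.4559 0.2217 0.0632] [0.4506 0.2163 0.0561] [0.4617 0.2289 0.0691]
top dark 24 [184.25   226.5417] [0.4267 0.1799 0.0714] [0.4183 0.1685 0.0503] [0.4343 0.1933 0.0796]
pin [ 0.567 -0.205  0.1  ]
tab [ 0.5006 -0.2076  0.07  ]
fl [ 0.4942 -0.0343  0.04  ]
fr [ 0.4837 -0.3139  0.04  ]
```

```bash
cat >> h.py <<'E'
from scipy.linalg import logm,expm
np.set_printoptions(precision=4,suppress=True)
H=np.radians(-2.25);ORG=np.array([.5297,-.2047,0])
RI=R.from_euler('z',H).as_matrix()
s3=np.sqrt(3)/2
RK=RI@np.array([[s3,0,-.5],[0,1,0],[.5,0,s3]])   # keyhole axes as columns
KH=ORG+[0,0,.062]
RT=RK@np.diag([-1.,1,-1])   # tool: x down slope, y = key y, z into the panel
def kp(x,y,z): return KH+RK@np.array([x,y,z])
def plan(pos,rot,n=8,cur=None):
    s=robot.read_state();T0=np.eye(4);T0[:3,:3]=R.from_rotvec(s['orientation']).as_matrix();T0[:3,3]=s['tool_pos']
    if cur is not None:T0=cur
    T1=np.eye(4);T1[:3,:3]=rot;T1[:3,3]=pos
    M=np.real(expm(logm(np.linalg.inv(T0)@T1)/n))
    w=R.from_matrix(M[:3,:3]).as_rotvec()
    print('n',n,'slide',np.round(M[:3,3]/.25,4),'twist',np.round(w/np.radians(60),4),'mm/deg per row',np.linalg.norm(M[:3,3])*1e3,np.degrees(np.linalg.norm(w)))
    return T1
def show():
    s=robot.read_state();p=(np.array(s['tool_pos'])-KH)@RK
    print('t',round(s['t'],2),'q',s['q'],'F',s['force'],'open',s['opening'],'gf',s['gripper_force']);print('pos',s['tool_pos'],'in keyhole mm',p*1e3,'roterr deg',np.degrees(R.from_matrix(RT.T@R.from_rotvec(s['orientation']).as_matrix()).as_rotvec()))
E
python3 - <<'E'
from h import *
for nm,a,b in(('tab',(312.8,204.8),(285.6,164.4)),('pin',(313,181.3),(269.6,154))):
    X,e=tri(a,b);print(nm,X,e,((X-KH)@RK)*1e3)
# up and over first: pure rotation to hover
s=robot.read_state()
Rd=RI@np.diag([-1.,1,-1.])  # down, flipped
T=plan(np.array([.40,-.30,.26]),Rd,16)
plan(kp(-22,-3,70),RT,8,T)
E
```

```text
tab [ 0.502  -0.2085  0.0621] 1.711114959259757e-05 [-23.7691  -4.9099  13.8682]
pin [ 0.5682 -0.2058  0.094 ] 0.00045866224116275717 [49.3405  0.4187  8.4893]
n 16 slide [ 0.1005  0.0935 -0.0106] twist [-0.     -0.0001 -0.1707] mm/deg per row 34.413513200782496 10.239970693516277
n 8 slide [ 20.8815  -1.4498 -30.5313] twist [ 0.     -0.0625  0.    ] mm/deg per row 9254.385009207932 3.749999999999999
```

```bash
python3 - <<'E'
t=open('h.py').read()
a=t.index("    M=np.real(expm");b=t.index("    print('n',n")
t=t[:a]+"""    D=np.linalg.inv(T0)@T1;w=R.from_matrix(D[:3,:3]).as_rotvec()/n
    d=np.linalg.solve(sum(R.from_rotvec(k*w).as_matrix() for k in range(n)),D[:3,3])
"""+t[b:].replace("M[:3,3]","d")
open('h.py','w').write(t)
E
python3 - <<'E'
from h import *
Rd=RI@np.diag([-1.,1,-1.])
T=plan(np.array([.38,-.30,.26]),Rd,24)
plan(kp(-22,-4,70),RT,8,T)
E
```

```text
n 24 slide [ 0.0654  0.0595 -0.0071] twist [-0.     -0.0001 -0.1138] mm/deg per row 22.171361704223365 6.826647129010847
n 8 slide [ 20.8717  -1.9494 -30.529 ] twist [ 0.     -0.0625  0.    ] mm/deg per row 9258.258295137164 3.7499999999999996
```

play_rows(
  slide=[
    [0.065,0.06,-0.007],
    [0.065,0.06,-0.007],
    [0.065,0.06,-0.007],
    [0.065,0.06,-0.007],
    [0.065,0.06,-0.007],
    [0.065,0.06,-0.007],
    [0.065,0.06,-0.007],
    [0.065,0.06,-0.007],
  ],
  twist=[
    [0,0,-0.114],
    [0,0,-0.114],
    [0,0,-0.114],
    [0,0,-0.114],
    [0,0,-0.114],
    [0,0,-0.114],
    [0,0,-0.114],
    [0,0,-0.114],
  ],
  fingers=0,
  force=30,
)

```text
t: 0.9
tool_pos: [0.3148, -0.5965, 0.2318]
orientation: [-2.589, -1.777, -0.0]
force: [1.0, -0.8, -1.6]
opening: 0.0465
gripper_force: 0.0
```

play_rows(
  slide=[
    [0.065,0.06,-0.007],
    [0.065,0.06,-0.007],
    [0.065,0.06,-0.007],
    [0.065,0.06,-0.007],
    [0.065,0.06,-0.007],
    [0.065,0.06,-0.007],
    [0.065,0.06,-0.007],
    [0.065,0.06,-0.007],
  ],
  twist=[
    [0,0,-0.114],
    [0,0,-0.114],
    [0,0,-0.114],
    [0,0,-0.114],
    [0,0,-0.114],
    [0,0,-0.114],
    [0,0,-0.114],
    [0,0,-0.114],
  ],
)

```text
t: 1.7
tool_pos: [0.4242, -0.4655, 0.2459]
orientation: [-1.483, -2.768, -0.001]
force: [0.9, 0.2, 0.4]
opening: 0.0466
gripper_force: 0.0
```

```bash
sed -i 's/RK@np.array(\[x,y,z\])/RK@np.array([x,y,z])\/1000/' h.py; python3 - <<'E'
from h import *
show()
plan(kp(-22,-4,90),RT,16)
E
```

```text
t 1.7 q [-0.9132  0.2023  1.3589  0.0001  1.5815 -1.5005] F [0.9087 0.2009 0.3607] open 0.04656902009538704 gf 0.0
pos [ 0.4242 -0.4655  0.2459] in keyhole mm [   9.5339 -264.7114  206.8508] roterr deg [14.1223 27.78   52.832 ]
n 16 slide [0.0327 0.0606 0.025 ] twist [-0.0147 -0.0289 -0.055 ] mm/deg per row 18.30728995073362 3.8336450855408195
```

play_rows(
  slide=[
    [0.033,0.061,0.025],
    [0.033,0.061,0.025],
    [0.033,0.061,0.025],
    [0.033,0.061,0.025],
    [0.033,0.061,0.025],
    [0.033,0.061,0.025],
    [0.033,0.061,0.025],
    [0.033,0.061,0.025],
  ],
  twist=[
    [-0.015,-0.029,-0.055],
    [-0.015,-0.029,-0.055],
    [-0.015,-0.029,-0.055],
    [-0.015,-0.029,-0.055],
    [-0.015,-0.029,-0.055],
    [-0.015,-0.029,-0.055],
    [-0.015,-0.029,-0.055],
    [-0.015,-0.029,-0.055],
  ],
)

```text
t: 2.5
tool_pos: [0.469, -0.3361, 0.1938]
orientation: [0.741, 2.772, -0.006]
force: [-0.1, -0.2, 0.3]
opening: 0.0465
gripper_force: 0.0
```

```bash
python3 - <<'E'
from h import *
show()
plan(kp(-22,-4,80),RT,8)
E
```

```text
t 2.5 q [-0.7989 -0.1705  1.8559  0.1429  1.2223 -1.8802] F [-0.0766 -0.2312  0.2675] open 0.046520271143157654 gf 0.0
pos [ 0.469  -0.3361  0.1938] in keyhole mm [  17.8365 -133.6577  141.8426] roterr deg [ 7.0612 13.6959 26.5751]
n 8 slide [0.0324 0.0605 0.0298] twist [-0.0147 -0.0285 -0.0554] mm/deg per row 18.71122539776272 3.8399060943867602
```

play_rows(
  slide=[
    [0.032,0.06,0.03],
    [0.032,0.06,0.03],
    [0.032,0.06,0.03],
    [0.032,0.06,0.03],
    [0.032,0.06,0.03],
    [0.032,0.06,0.03],
    [0.032,0.06,0.03],
    [0.032,0.06,0.03],
  ],
  twist=[
    [-0.015,-0.028,-0.055],
    [-0.015,-0.028,-0.055],
    [-0.015,-0.028,-0.055],
    [-0.015,-0.028,-0.055],
    [-0.015,-0.028,-0.055],
    [-0.015,-0.028,-0.055],
    [-0.015,-0.028,-0.055],
    [-0.015,-0.028,-0.055],
  ],
)

```text
t: 3.3
tool_pos: [0.4711, -0.2075, 0.1205]
orientation: [0.055, 2.621, -0.009]
force: [1.0, 0.5, -0.5]
opening: 0.0466
gripper_force: 0.0
```

```bash
python3 - <<'E'
from h import *
show()
plan(kp(-22,-4,13.5),RT,7)
E
```

```text
t 3.3 q [-0.7646 -0.504   2.3184  0.415   0.9662 -2.469 ] F [ 0.9621  0.5055 -0.4533] open 0.04662437116855524 gf 0.0
pos [ 0.4711 -0.2075  0.1205] in keyhole mm [-21.3633  -5.0831  79.8652] roterr deg [-0.1573  0.2027  0.2054]
n 7 slide [0.0003 0.0006 0.0379] twist [ 0.0004 -0.0005 -0.0005] mm/deg per row 9.482454375901671 0.046954117818558024
```

play_rows(
  slide=[
    [0,0.001,0.038],
    [0,0.001,0.038],
    [0,0.001,0.038],
    [0,0.001,0.038],
    [0,0,0.038],
    [0,0,0.038],
    [0,0,0.038],
    [0,0,0],
  ],
  twist=[
    [0,0,0],
    [0,0,0],
    [0,0,0],
    [0,0,0],
    [0,0,0],
    [0,0,0],
    [0,0,0],
    [0,0,0],
  ],
)

```text
t: 4.1
tool_pos: [0.5042, -0.208, 0.0617]
orientation: [0.059, 2.624, -0.007]
force: [-0.5, 0.4, -0.4]
opening: 0.0469
gripper_force: 0.0
```

```bash
python3 - <<'E'
from h import *
show()
p,d=cams.read_camera('top');q,_=cams.read_camera('side')
a=cv2.resize(p[150:225,265:365,::-1],(400,300),interpolation=3);b=cv2.resize(q[120:195,235:335,::-1],(400,300),interpolation=3)
cv2.imwrite('pics/tab1.png',np.hstack([a,b]))
E
```

```text
t 4.1 q [-0.7026 -0.2956  2.2852  0.4495  0.7849 -2.4905] F [-0.5093  0.3781 -0.3978] open 0.04687712713084077 gf 0.0
pos [ 0.5042 -0.208   0.0617] in keyhole mm [-22.0663  -4.3069  12.422 ] roterr deg [-0.1934  0.3754  0.3754]
```

View pics/tab1.png

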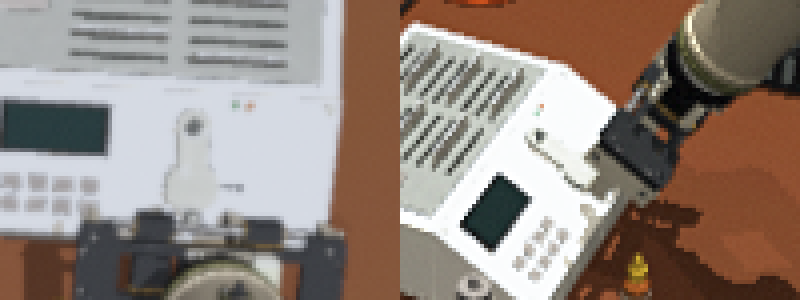

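The gripper straddles the tab: in the left half, the fingers are at (155,225) and (262,232) with the cover's end between them at (190,200). I'll pinch now.

play_rows(
  slide=[
    [0,0,0],
    [0,0,0],
    [0,0,0],
    [0,0,0],
    [0,0,0],
    [0,0,0],
    [0,0,0],
    [0,0,0],
  ],
  twist=[
    [0,0,0],
    [0,0,0],
    [0,0,0],
    [0,0,0],
    [0,0,0],
    [0,0,0],
    [0,0,0],
    [0,0,0],
  ],
  fingers=1,
  force=12,
)

```text
t: 5.0
tool_pos: [0.5045, -0.2087, 0.0637]
orientation: [0.059, 2.621, -0.009]
force: [-0.5, 0.5, 2.2]
opening: 0.0116
gripper_force: 12.0
```

```bash
python3 - <<'E'
from h import *
show()
E
```

```text
t 5.0 q [-0.7036 -0.3002  2.2856  0.4494  0.7862 -2.4906] F [-0.538   0.4542  2.219 ] open 0.011613669138115162 gf 12.000802159309387
pos [ 0.5045 -0.2087  0.0637] in keyhole mm [-20.8012  -4.9681  14.0137] roterr deg [-0.0983  0.2316  0.3379]
```

```bash
python3 - <<'E'
import numpy as np
t=np.linspace(.07,1.52,17);p=np.c_[-(50-72*np.cos(t)),-72*np.sin(t)]
print(np.round(np.diff(np.round(p/250,3),axis=0),3).tolist())
E
```

```text
[[-0.003, -0.026], [-0.005, -0.026], [-0.008, -0.025], [-0.01, -0.024], [-0.012, -0.023], [-0.014, -0.022], [-0.016, -0.02], [-0.017, -0.02], [-0.02, -0.017], [-0.021, -0.016], [-0.022, -0.013], [-0.023, -0.012], [-0.025, -0.009], [-0.025, -0.007], [-0.025, -0.005], [-0.026, -0.003]]
```

play_rows(
  slide=[
    [-0.003,-0.026,0],
    [-0.005,-0.026,0],
    [-0.008,-0.025,0],
    [-0.01,-0.024,0],
    [-0.012,-0.023,0],
    [-0.014,-0.022,0],
    [-0.016,-0.02,0],
    [-0.017,-0.02,0],
  ],
  twist=[
    [0,0,0],
    [0,0,0],
    [0,0,0],
    [0,0,0],
    [0,0,0],
    [0,0,0],
    [0,0,0],
    [0,0,0],
  ],
)

```text
t: 5.8
tool_pos: [0.5212, -0.2562, 0.0741]
orientation: [0.059, 2.622, -0.009]
force: [-1.8, 3.9, 4.1]
opening: 0.0112
gripper_force: 12.0
```

```bash
python3 - <<'E'
from h import *
show()
E
```

```text
t 5.8 q [-0.7651 -0.1853  2.1703  0.4736  0.8121 -2.5607] F [-1.7566  3.9244  4.0949] open 0.01124270145160624 gf 12.001560777425766
pos [ 0.5212 -0.2562  0.0741] in keyhole mm [  0.3866 -51.8333  13.691 ] roterr deg [-0.1199  0.2453  0.3429]
```

play_rows(
  slide=[
    [-0.02,-0.017,0],
    [-0.021,-0.016,0],
    [-0.022,-0.013,0],
    [-0.023,-0.012,0],
    [-0.025,-0.009,0],
    [-0.025,-0.007,0],
    [-0.025,-0.005,0],
    [-0.026,-0.003,0],
  ],
  twist=[
    [0,0,0],
    [0,0,0],
    [0,0,0],
    [0,0,0],
    [0,0,0],
    [0,0,0],
    [0,0,0],
    [0,0,0],
  ],
)

```text
t: 6.6
tool_pos: [0.5598, -0.2775, 0.096]
orientation: [0.058, 2.625, -0.007]
force: [-16.8, 2.8, 1.5]
opening: 0.0114
gripper_force: 12.0
```

```bash
python3 - <<'E'
from h import *
show()
E
```

```text
t 6.6 q [-0.7398 -0.0886  2.0375  0.4471  0.8369 -2.5091] F [-16.7613   2.8222   1.4847] open 0.011410679263900696 gf 12.003979235887527
pos [ 0.5598 -0.2775  0.096 ] in keyhole mm [ 45.4854 -71.5593  12.9544] roterr deg [-0.2054  0.4106  0.3314]
```

play_rows(
  slide=[
    [0,0,0],
    [0,0,0],
    [0,0,0],
    [0,0,-0.04],
    [0,0,-0.09],
    [0,0,-0.13],
    [0,0,-0.13],
    [0,0,-0.13],
  ],
  twist=[
    [0,0,0],
    [0,0,0],
    [0,0,0],
    [0,0,0],
    [0,0,0],
    [0,0,0],
    [0,0,0],
    [0,0,0],
  ],
  fingers=0,
  force=40,
)

```text
t: 7.4
tool_pos: [0.495, -0.2759, 0.2115]
orientation: [0.059, 2.621, -0.01]
force: [1.0, 0.6, 0.6]
opening: 0.0468
gripper_force: 0.0
```

```bash
python3 - <<'E'
from h import *
show()
Rb=R.from_euler('z',np.radians(55.5)).as_matrix()@np.diag([-1.,1,-1])
T=plan(np.array([.4275,.182,.20]),Rb,16)
for n in C:
    p,d=cams.read_camera(n);np.savez(n+'1.npz',p=p,d=d)
a,b=[np.load(n+'1.npz')['p'] for n in('top','side')]
cv2.imwrite('pics/open1.png',np.hstack([cv2.resize(a[155:215,285:365,::-1],(400,300),interpolation=3),cv2.resize(b[130:190,240:320,::-1],(400,300),interpolation=3)]))
E
```

```text
t 7.4 q [-0.8439 -0.383   2.0626  0.4097  1.1201 -2.4863] F [0.9987 0.5891 0.5733] open 0.046766211130508085 gf 0.0
pos [ 0.495  -0.2759  0.2115] in keyhole mm [ 47.168  -72.5172 145.4179] roterr deg [-0.0653  0.2304  0.3307]
n 16 slide [-0.0335  0.116   0.0073] twist [-0.0155  0.0284 -0.0591] mm/deg per row 30.233675949879498 4.040834021959327
```

View pics/open1.png

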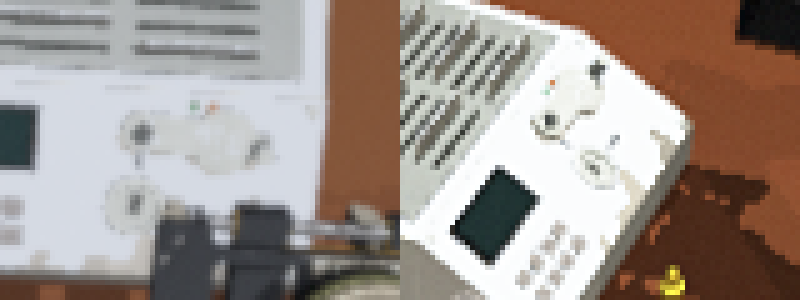

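In the left half, the cover lies to the right with its tab at (258,148), and the keyhole is uncovered at (134,203). Next I move to the key block.

play_rows(
  slide=[
    [-0.033,0.116,-0.005],
    [-0.033,0.116,-0.005],
    [-0.033,0.116,-0.005],
    [-0.033,0.116,-0.005],
    [-0.033,0.116,-0.005],
    [-0.033,0.116,-0.005],
    [-0.033,0.116,-0.005],
    [-0.033,0.116,-0.005],
  ],
  twist=[
    [-0.015,0.028,-0.059],
    [-0.015,0.028,-0.059],
    [-0.015,0.028,-0.059],
    [-0.015,0.028,-0.059],
    [-0.015,0.028,-0.059],
    [-0.015,0.028,-0.059],
    [-0.015,0.028,-0.059],
    [-0.015,0.028,-0.059],
  ],
)

```text
t: 8.3
tool_pos: [0.5103, -0.0377, 0.2365]
orientation: [-0.671, 2.792, -0.011]
force: [0.8, 0.2, -0.3]
opening: 0.0465
gripper_force: 0.0
```

play_rows(
  slide=[
    [-0.033,0.116,0],
    [-0.033,0.116,0],
    [-0.033,0.116,0],
    [-0.033,0.116,0],
    [-0.033,0.116,0],
    [-0.033,0.116,0],
    [-0.033,0.116,0],
    [-0.033,0.116,0],
  ],
  twist=[
    [-0.015,0.028,-0.059],
    [-0.015,0.028,-0.059],
    [-0.015,0.028,-0.059],
    [-0.015,0.028,-0.059],
    [-0.015,0.028,-0.059],
    [-0.015,0.028,-0.059],
    [-0.015,0.028,-0.059],
    [-0.015,0.028,-0.059],
  ],
)

```text
t: 9.1
tool_pos: [0.4147, 0.1811, 0.2334]
orientation: [-1.46, 2.776, -0.01]
force: [0.3, -0.3, -0.9]
opening: 0.0468
gripper_force: 0.0
```

```bash
python3 - <<'E'
from h import *
show()
for n in C:
    p,d=cams.read_camera(n);np.savez(n+'2.npz',p=p,d=d)
# expected keyhole pixels, dark centroids around them
for n in C:
    g=cv2.cvtColor(np.load(n+'2.npz')['p'],cv2.COLOR_RGB2GRAY).astype(float)
    e=pix(n,KH+RK@[0,0,.0035]);u0,v0=np.round(e).astype(int)
    w=255-g[v0-4:v0+5,u0-4:u0+5];print(n,'exp',e);print(g[v0-7:v0+8,u0-7:u0+8].astype(int))
E
```

```text
t 9.1 q [ 0.3029 -0.2918  1.861  -0.0055  1.5657 -2.2362] F [ 0.3377 -0.2521 -0.8504] open 0.04677796357370829 gf 0.0
pos [0.4147 0.1811 0.2334] in keyhole mm [-26.9197 380.9601 213.4797] roterr deg [-14.7157  27.0547 -56.4478]
side exp [278.9609 162.6853]
[[140 130 118 100  91  90  93  86  79  54  42  51  42 136 251]
 [ 94  94  93  92  88  82  73  59  53  51  59  51  88 241 255]
 [ 78  78  70  65  57  51  52  56  68  54  35  23 131 255 254]
 [ 46  48  49  57  57  56  67  55  40  37  30   7 127 255 253]
 [ 62  63  58  58  48  48  52  52  44  20   8   0 128 255 253]
 [ 51  49  51  51  62  66  68  58  36   4   6   1 131 255 253]
 [ 78  78  87  86  88  82  38  10   6  10   1  39 183 255 252]
 [100  96  91  89  57  15   7  11  11   7   9 114 252 255 251]
 [ 41  19   0   3   7  11  12   9   4  15  88 209 255 253 251]
 [  5  10   7  12  12   9  12   3  17  93 206 249 254 251 251]
 [  8  10  11  12  13   8   5  22  58 166 240 241 253 251 251]
 [  6  11  10   9  11  21  32  72 110 200 215 254 252 251 251]
 [  9  11  11  10  25  64  77 107 141 252 255 252 251 251 251]
 [ 12   9   4   9  38  9
[... 376 characters left out ...]
8 218]
 [213 192 200 196 201 192 174 171 182 194 188 202 206 217 218]
 [213 195 202 198 199 182 143 122 159 196 198 204 209 216 218]
 [213 203 203 201 199 182 124 108 168 199 197 188 208 215 217]
 [202 203 202 201 197 174 118 131 186 200 196 180 201 201 210]
 [211 203 203 201 196 176 143 149 191 200 197 190 204 212 215]
 [212 194 202 202 201 197 192 189 197 197 186 196 193 215 217]
 [213 192 200 205 200 201 200 198 198 192 195 200 194 215 217]
 [216 206 185 203 202 199 197 190 189 193 196 201 211 217 218]
 [217 216 209 209 190 201 204 201 195 189 210 214 217 218 218]
 [218 218 217 216 210 214 215 214 213 211 217 218 218 218 217]
 [218 218 218 218 218 217 217 218 218 217 218 218 218 218 218]]
```

```bash
cat >> h.py <<'E'
Rb=R.from_euler('z',np.radians(55.7)).as_matrix()@np.diag([-1.,1,-1])
KEY=np.array([.4285,.1830,0])
E
python3 - <<'E'
from h import *
T=plan(KEY+[0,0,.12],Rb,8)
plan(KEY+[0,0,.042],Rb,8,T)
g=cv2.cvtColor(np.load('top2.npz')['p'],cv2.COLOR_RGB2GRAY).astype(float)
u0,v0=312,196
for th in(206,210,213):
    m=np.zeros(g.shape,np.uint8);m[v0-8:v0+9,u0-8:u0+8]=(g[v0-8:v0+9,u0-8:u0+8]<th)
    c=max(cv2.findContours(m,0,2)[0],key=cv2.contourArea);h=cv2.convexHull(c);M=cv2.moments(h);uv=(M['m10']/M['m00'],M['m01']/M['m00'])
    X=onplane('top',*uv,P=KH+RK@[0,0,.0035],N=RK[:,2]);print(th,uv,cv2.fitEllipse(h),((X-KH)@RK)*1e3)
w=np.clip(180-g[191:201,308:316],0,None);v,u=np.mgrid[191:201,308:316];uv=((w*u).sum()/w.sum(),(w*v).sum()/w.sum())
X=onplane('top',*uv,P=KH,N=RK[:,2]);print('slot',uv,((X-KH)@RK)*1e3)
E
```

```text
n 8 slide [-0.0042 -0.0056  0.0566] twist [-0.0009  0.0003 -0.0001] mm/deg per row 14.266914446867784 0.05435959618920907
n 8 slide [-0.     0.     0.039] twist [ 0.  0. -0.] mm/deg per row 9.749999999999998 2.24040676634379e-16
206 (311.3964757709251, 195.62848751835534) ((311.4410095214844, 195.636962890625), (11.958581924438477, 12.926897048950195), 97.95679473876953) [2.0425 0.7457 3.5   ]
210 (311.34615384615387, 195.7037037037037) ((311.31329345703125, 195.84532165527344), (12.428792953491211, 13.247625350952148), 58.73257064819336) [1.7907 0.878  3.5   ]
213 (311.54609929078015, 195.63120567375887) ((311.69219970703125, 195.4888153076172), (13.525704383850098, 14.672379493713379), 14.677619934082031) [2.0612 0.2887 3.5   ]
slot (np.float64(311.5978260869565), np.float64(195.25)) [ 2.1374 -0.1674 -0.    ]
```

play_rows(
  slide=[
    [-0.004,-0.006,0.057],
    [-0.004,-0.006,0.057],
    [-0.004,-0.006,0.057],
    [-0.004,-0.006,0.057],
    [-0.004,-0.006,0.057],
    [-0.004,-0.005,0.057],
    [-0.004,-0.005,0.057],
    [-0.005,-0.005,0.055],
  ],
  twist=[
    [-0.001,0,0],
    [-0.001,0,0],
    [-0.001,0,0],
    [-0.001,0,0],
    [-0.001,0,0],
    [-0.001,0,0],
    [-0.001,0,0],
    [0,0,0],
  ],
)

```text
t: 10.0
tool_pos: [0.4302, 0.1804, 0.1188]
orientation: [-1.458, 2.78, 0.0]
force: [0.5, 0.7, -0.0]
opening: 0.0464
gripper_force: 0.0
```

```bash
python3 - <<'E'
from h import *
show()
plan(KEY+[0,0,.042],Rb,8)
for n in C:
    p,d=cams.read_camera(n);np.savez(n+'3.npz',p=p,d=d)
a,b=[np.load(n+'3.npz')['p'] for n in('top','side')]
cv2.imwrite('pics/key1.png',np.hstack([cv2.resize(a[195:255,145:225,::-1],(400,300),interpolation=3),cv2.resize(b[205:265,220:300,::-1],(400,300),interpolation=3)]))
E
```

```text
t 10.0 q [ 0.2866 -0.17    1.9699  0.0008  1.3388 -2.2503] F [ 0.4852  0.7297 -0.0343] open 0.04637778986233247 gf 0.0
pos [0.4302 0.1804 0.1188] in keyhole mm [-70.8327 380.9437 106.4521] roterr deg [-15.0753  27.2258 -56.2151]
n 8 slide [-0.0005  0.0014  0.0384] twist [-0.0002  0.0003 -0.0007] mm/deg per row 9.60432287940221 0.04968698484514412
```

View pics/key1.png

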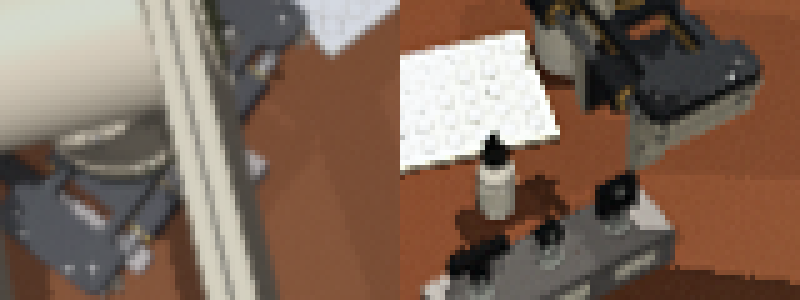

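In the right half, the square key is in the near slot at (615,200), with the gripper above it. I descend along both sides of the bow.

play_rows(
  slide=[
    [-0.001,0.002,0.038],
    [-0.001,0.002,0.038],
    [-0.001,0.002,0.039],
    [-0.001,0.001,0.038],
    [0,0.001,0.039],
    [0,0.001,0.038],
    [0,0.001,0.039],
    [0,0.001,0.038],
  ],
  twist=[
    [0,0,-0.001],
    [0,0,-0.001],
    [0,0,-0.001],
    [0,0,-0.001],
    [0,0,-0.001],
    [0,0,0],
    [0,0,0],
    [0,0,0],
  ],
)

```text
t: 10.9
tool_pos: [0.4286, 0.183, 0.0425]
orientation: [-1.465, 2.776, 0.0]
force: [-0.1, 0.8, 0.2]
opening: 0.0465
gripper_force: 0.0
```

play_rows(
  slide=[
    [0,0,0],
    [0,0,0],
    [0,0,0],
    [0,0,0],
    [0,0,0],
    [0,0,0],
    [0,0,0],
    [0,0,0],
  ],
  twist=[
    [0,0,0],
    [0,0,0],
    [0,0,0],
    [0,0,0],
    [0,0,0],
    [0,0,0],
    [0,0,0],
    [0,0,0],
  ],
  fingers=1,
  force=8,
)

```text
t: 11.7
tool_pos: [0.4293, 0.183, 0.0438]
orientation: [-1.464, 2.774, -0.001]
force: [2.3, -1.8, 0.9]
opening: 0.0088
gripper_force: 8.0
```

```bash
python3 - <<'E'
from h import *
show();s=robot.read_state();print(Rb.T@s['force'],s['wrist_torque'],(s['tool_pos']-KEY)@Rb*1e3)
E
```

```text
t 11.7 q [ 0.2928 -0.0749  2.0307  0.0003  1.1813 -2.2494] F [ 2.2886 -1.8022  0.9088] open 0.008763128196551631 gf 8.000048249959946
pos [0.4293 0.183  0.0438] in keyhole mm [-109.1962  383.451    41.9902] roterr deg [-15.1136  27.1134 -56.5198]
[ 0.1991 -2.9062 -0.9088] [-0.2596 -0.5852  0.0344] [ -0.4341  -0.65   -43.7665]
```

play_rows(
  slide=[
    [0,0,0],
    [0,0,0],
    [0,0,-0.03],
    [0,0,-0.06],
    [0,0,-0.08],
    [0,0,-0.12],
    [0,0,-0.16],
    [0,0,-0.16],
  ],
  twist=[
    [0,0,0],
    [0,0,0],
    [0,0,0],
    [0,0,0],
    [0,0,0],
    [0,0,0],
    [0,0,0],
    [0,0,0],
  ],
  force=45,
)

```text
t: 12.5
tool_pos: [0.4267, 0.1828, 0.1962]
orientation: [-1.467, 2.778, 0.002]
force: [1.1, 0.0, 0.9]
opening: 0.0083
gripper_force: 45.0
```

```bash
cat >> h.py <<'E'
HX,HY=1.6,.3
E
python3 - <<'E'
from h import *
show()
T=plan(kp(HX,HY,95),RT,24)
for n in C:
    p,d=cams.read_camera(n);np.savez(n+'4.npz',p=p,d=d)
a=np.load('side4.npz')['p']
cv2.imwrite('pics/key2.png',cv2.resize(a[160:260,200:320,::-1],(720,600),interpolation=3))
E
```

```text
t 12.5 q [ 0.2931 -0.2349  1.8815  0.0015  1.4947 -2.2494] F [1.0925 0.0277 0.8986] open 0.008263890357533794 gf 44.999772906303406
pos [0.4267 0.1828 0.1962] in keyhole mm [-35.1892 383.1986 175.317 ] roterr deg [-15.2353  27.3501 -56.5198]
n 24 slide [ 0.025  -0.0629  0.0054] twist [ 0.0106 -0.019   0.0392] mm/deg per row 16.98636822514942 2.6921406911667667
```

View pics/key2.png

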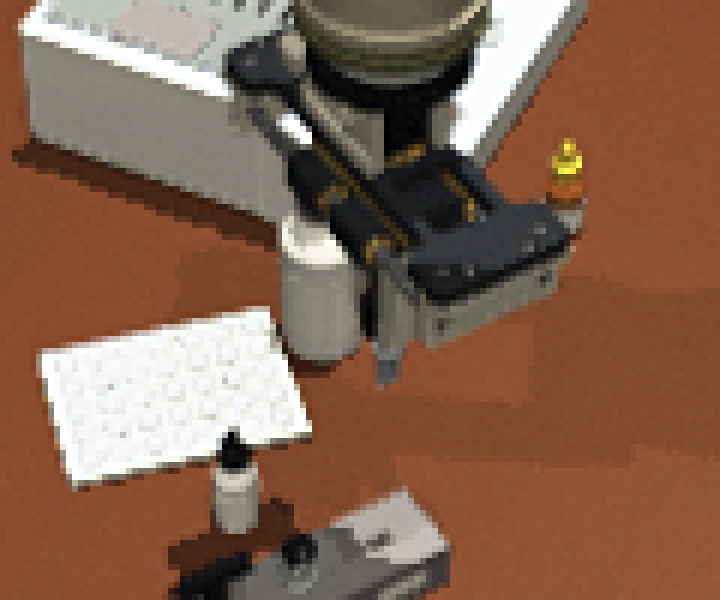

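The square key is in the grip, with its blade at (388,365). The block's near slot is empty and the other two keys have not moved. I carry it over to the switch.

play_rows(
  slide=[
    [0.025,-0.063,-0.02],
    [0.025,-0.063,-0.02],
    [0.025,-0.063,-0.02],
    [0.025,-0.063,-0.02],
    [0.025,-0.063,-0.02],
    [0.025,-0.063,-0.02],
    [0.025,-0.063,-0.02],
    [0.025,-0.063,-0.02],
  ],
  twist=[
    [0.011,-0.019,0.039],
    [0.011,-0.019,0.039],
    [0.011,-0.019,0.039],
    [0.011,-0.019,0.039],
    [0.011,-0.019,0.039],
    [0.011,-0.019,0.039],
    [0.011,-0.019,0.039],
    [0.011,-0.019,0.039],
  ],
)

```text
t: 13.4
tool_pos: [0.4832, 0.0599, 0.235]
orientation: [-0.933, 2.805, -0.008]
force: [-0.5, -0.2, -0.7]
opening: 0.0089
gripper_force: 45.0
```

play_rows(
  slide=[
    [0.025,-0.063,0],
    [0.025,-0.063,0],
    [0.025,-0.063,0],
    [0.025,-0.063,0],
    [0.025,-0.063,0],
    [0.025,-0.063,0],
    [0.025,-0.063,0],
    [0.025,-0.063,0],
  ],
  twist=[
    [0.011,-0.019,0.039],
    [0.011,-0.019,0.039],
    [0.011,-0.019,0.039],
    [0.011,-0.019,0.039],
    [0.011,-0.019,0.039],
    [0.011,-0.019,0.039],
    [0.011,-0.019,0.039],
    [0.011,-0.019,0.039],
  ],
)

```text
t: 14.2
tool_pos: [0.4999, -0.0737, 0.2311]
orientation: [-0.427, 2.745, -0.016]
force: [0.1, 0.7, -0.2]
opening: 0.0092
gripper_force: 45.0
```

```bash
python3 - <<'E'
from h import *
show()
T=plan(kp(HX,HY,80),RT,8)
E
```

```text
t 14.2 q [-0.3772 -0.5086  2.0703  0.18    1.2625 -2.2839] F [ 0.0583  0.6616 -0.1933] open 0.009198697422252376 gf 44.99996244907379
pos [ 0.4999 -0.0737  0.2311] in keyhole mm [ 54.3588 129.6917 163.9131] roterr deg [ -4.8474   8.7766 -19.0182]
n 8 slide [ 0.0347 -0.0612  0.0415] twist [ 0.0101 -0.0183  0.0396] mm/deg per row 20.406633461826974 2.687399967944211
```

play_rows(
  slide=[
    [0.035,-0.061,0.041],
    [0.035,-0.061,0.041],
    [0.035,-0.061,0.041],
    [0.035,-0.061,0.042],
    [0.035,-0.061,0.041],
    [0.035,-0.061,0.042],
    [0.034,-0.061,0.041],
    [0.034,-0.062,0.042],
  ],
  twist=[
    [0.01,-0.018,0.04],
    [0.01,-0.018,0.04],
    [0.01,-0.018,0.04],
    [0.01,-0.018,0.04],
    [0.01,-0.018,0.04],
    [0.01,-0.018,0.04],
    [0.01,-0.019,0.04],
    [0.01,-0.019,0.039],
  ],
)

```text
t: 15.0
tool_pos: [0.4908, -0.2028, 0.132]
orientation: [0.055, 2.617, -0.012]
force: [0.4, 0.3, -0.1]
opening: 0.0088
gripper_force: 45.0
```

```bash
python3 - <<'E'
from h import *
show()
T=plan(kp(HX,HY,50),RT,6)
E
```

```text
t 15.0 q [-0.7171 -0.4724  2.2765  0.3953  0.9533 -2.4142] F [ 0.3639  0.3358 -0.064 ] open 0.00879199442842822 gf 45.000128746032715
pos [ 0.4908 -0.2028  0.132 ] in keyhole mm [ 1.2911  0.4159 80.13  ] roterr deg [-0.0244 -0.0125  0.1458]
n 6 slide [-0.0002 -0.0001  0.0201] twist [ 0.0001  0.     -0.0004] mm/deg per row 5.0219662620636205 0.024733995936549003
```

play_rows(
  slide=[
    [0,0,0.02],
    [0,0,0.02],
    [0,0,0.02],
    [0,0,0.02],
    [0,0,0.02],
    [0,0,0.02],
    [0,0,0],
    [0,0,0],
  ],
  twist=[
    [0,0,0.01],
    [0,0,0.01],
    [0,0,0.01],
    [0,0,0.005],
    [0,0,0],
    [0,0,0],
    [0,0,0],
    [0,0,0],
  ],
)

```text
t: 15.8
tool_pos: [0.5065, -0.2034, 0.1076]
orientation: [0.099, 2.616, -0.001]
force: [0.4, 0.1, -0.6]
opening: 0.0086
gripper_force: 45.0
```

```bash
python3 - <<'E'
from h import *
show()
a,_=cams.read_camera('top');b,_=cams.read_camera('side')
np.savez('near.npz',a=a,b=b);u,v=np.round(pix('side',KH)).astype(int);U,V=np.round(pix('top',KH)).astype(int)
cv2.imwrite('pics/near.png',np.hstack([cv2.resize(a[V-20:V+20,U-20:U+20,::-1],(400,400),interpolation=3),cv2.resize(b[v-20:v+20,u-20:u+20,::-1],(400,400),interpolation=3)]))
E
```

```text
t 15.8 q [-0.6899 -0.387   2.2639  0.4054  0.8755 -2.3853] F [ 0.3713  0.1191 -0.6309] open 0.008595047242454273 gf 44.99995172023773
pos [ 0.5065 -0.2034  0.1076] in keyhole mm [ 2.7099  0.4152 51.1012] roterr deg [ 0.0124 -0.0202  2.0899]
```

View pics/near.png

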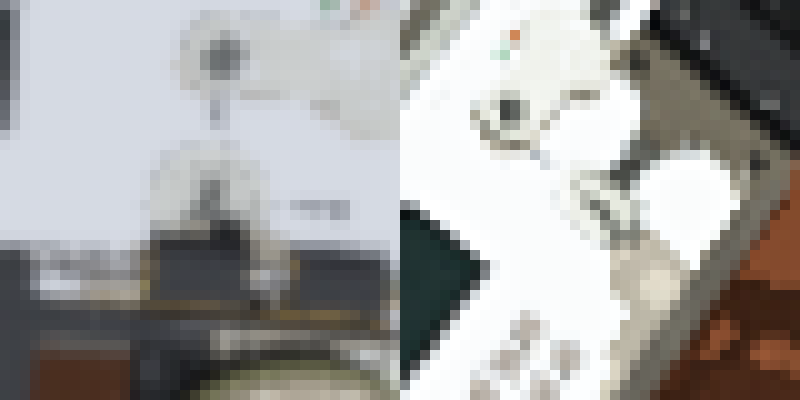

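The left half shows the hole at (207,190), just above the finger. In the right half the hole is at (603,208) and the blade's end is near (628,165). I check both against the prediction.

```bash
python3 - <<'E'
from h import *
u,v=np.round(pix('side',KH)).astype(int);z=np.load('near.npz');g=cv2.cvtColor(z['b'],cv2.COLOR_RGB2GRAY)
print('KH px',pix('side',KH),'tip px',pix('side',kp(2.7,.4,13.3)),'crop tip',(pix('side',kp(2.7,.4,13.3))-[u-20,v-20])*10+[405,5]);print(u-6,v-10);print(g[v-10:v+9,u-6:u+10])
w=np.clip(190-g[v-3:v+4,u-3:u+4].astype(float),0,None);Y,X=np.mgrid[v-3:v+4,u-3:u+4];uv=((w*X).sum()/w.sum(),(w*Y).sum()/w.sum())
P=onplane('side',*uv,P=KH,N=RK[:,2]);print('slot side',uv,(P-KH)@RK*1e3)
P,e=tri((311.6,195.4),uv);print(e,(P-KH)@RK*1e3)
E
```

```text
KH px [278.5188 163.1656] tip px [279.6167 160.9496] crop tip [611.1675 184.4961]
273 153
[[245 230 206 237 228 242 254 253 255 255 120 114 111 111 113 110]
 [231 190 255 255 254 254 252 252 255 255 111 117 110 110 110 110]
 [179 241 254 252 252 252 252 253 255 242 106 105 112 109 110 113]
 [241 254 252 252 251 252 252 254 252 180  91 100 107 105 122  98]
 [254 254 252 252 252 252 253 255 209 105  89  85 105 112 150 106]
 [225 251 252 251 252 253 255 253 166 103  98  93 157 203 214 219]
 [218 241 251 241 242 244 249 163  70  64 116 208 246 255 255 255]
 [253 253 247 232 206 190 158  73  75 103 234 255 255 253 252 252]
 [252 250 246 201 236 238 185 143  88 188 255 254 252 251 252 251]
 [251 237 250 230 184 207 239 230 168 235 252 253 252 251 251 251]
 [251 243 248 239 180 110 157 232 230 191 222 254 252 251 251 251]
 [252 251 236 237 239 192  99 198 231 191 243 255 252 251 251 252]
 [251 252 251 225 243 241 154 142 208 141 226 253 254 252 251 252]
 [251 252 253 252 223 242 218 117 131 126 155 205 252 254 252 253]
 [252 251 252 253 253 242 196 141 173 141 191 185 203 252 254 255]
 [251 251 251 252 252 255 255 198 212 189 188 186 185 202 254 255]
 [251 251 251 251 252 253 254 204 183 186 188 199 195 181 207 253]
 [251 251 251 251 252 253 254 177 183 184 201 221 219 197 174 124]
 [251 251 251 251 251 252 253 177 181 187 219 218 221 216 148  94]]
slot side (np.float64(280.2755102040816), np.float64(162.58441558441558)) [-4.2867 -8.5474 -0.    ]
0.0073861859110501485 [-0.2269 -0.5625  5.7208]
```

play_rows(
  slide=[
    [0.004,0,0],
    [0.003,-0.001,0.008],
    [0,0,0.01],
    [0,0,0.01],
    [0,0,0.01],
    [0,0,0.01],
    [0,0,0.008],
    [0,0,0],
  ],
  twist=[
    [0,0,0],
    [0,0,0],
    [0,0,0],
    [0,0,0],
    [0,0,0],
    [0,0,0],
    [0,0,0],
    [0,0,0],
  ],
)

```text
t: 16.7
tool_pos: [0.5119, -0.2038, 0.0943]
orientation: [0.1, 2.616, -0.001]
force: [0.1, -0.1, -0.2]
opening: 0.0087
gripper_force: 45.0
```

```bash
cat >> h.py <<'E'
def fk():
    s=robot.read_state();print('F in keyhole',RK.T@s['force'],'M',RK.T@s['wrist_torque'],'z',round((np.array(s['tool_pos'])-KH)@RK[:,2]*1e3,2))
E
python3 - <<'E'
from h import *
show();fk()
E
```

```text
t 16.7 q [-0.6815 -0.3478  2.2612  0.4142  0.839  -2.3945] F [ 0.1053 -0.0586 -0.22  ] open 0.008718549896269278 gf 44.99975502490997
pos [ 0.5119 -0.2038  0.0943] in keyhole mm [ 0.7457  0.1853 36.8935] roterr deg [ 0.0127 -0.0098  2.1084]
F in keyhole [-0.0169 -0.0544 -0.2443] M [ 0.0758  0.1321 -0.0072] z 36.89
```

play_rows(
  slide=[
    [0,0,0.004],
    [0,0,0.004],
    [0,0,0.004],
    [0,0,0.004],
    [0,0,0],
    [0,0,0],
    [0,0,0],
    [0,0,0],
  ],
  twist=[
    [0,0,0],
    [0,0,0],
    [0,0,0],
    [0,0,0],
    [0,0,0],
    [0,0,0],
    [0,0,0],
    [0,0,0],
  ],
)

```text
t: 17.5
tool_pos: [0.514, -0.2041, 0.0914]
orientation: [0.1, 2.615, -0.002]
force: [-0.1, -0.5, 0.4]
opening: 0.009
gripper_force: 45.0
```

```bash
python3 - <<'E'
from h import *
show();fk()
E
```

```text
t 17.5 q [-0.6786 -0.3366  2.259   0.4164  0.8289 -2.3962] F [-0.0521 -0.5452  0.4078] open 0.008986691378308473 gf 44.99988555908203
pos [ 0.514  -0.2041  0.0914] in keyhole mm [ 1.0768 -0.0177 33.2745] roterr deg [ 0.039  -0.0455  2.1037]
F in keyhole [ 0.1773 -0.5469  0.3685] M [ 0.0308  0.055  -0.0255] z 33.27
```

play_rows(
  slide=[
    [0,0,0.004],
    [0,0,0.004],
    [0,0,0.004],
    [0,0,0.004],
    [0,0,0.004],
    [0,0,0.004],
    [0,0,0.004],
    [0,0,0],
  ],
  twist=[
    [0,0,0],
    [0,0,0],
    [0,0,0],
    [0,0,0],
    [0,0,0],
    [0,0,0],
    [0,0,0],
    [0,0,0],
  ],
)

```text
t: 18.3
tool_pos: [0.5176, -0.2042, 0.0852]
orientation: [0.1, 2.615, -0.002]
force: [1.6, -0.2, -0.5]
opening: 0.0084
gripper_force: 45.0
```

```bash
python3 - <<'E'
from h import *
show();fk()
E
```

```text
t 18.3 q [-0.673  -0.3148  2.2547  0.4206  0.8107 -2.3994] F [ 1.5588 -0.1987 -0.4589] open 0.008401218570102318 gf 44.999778270721436
pos [ 0.5176 -0.2042  0.0852] in keyhole mm [ 1.1    -0.0106 26.1459] roterr deg [ 0.0354 -0.0453  2.1047]
F in keyhole [ 1.1263 -0.1374 -1.1801] M [ 0.0528 -0.1515  0.0074] z 26.15
```

play_rows(
  slide=[
    [0,0,0.008],
    [0,0,0.008],
    [0,0,0.008],
    [0,0,0.008],
    [0,0,0.008],
    [0,0,0.004],
    [0,0,0.004],
    [0,0,0],
  ],
  twist=[
    [0,0,0],
    [0,0,0],
    [0,0,0],
    [0,0,0],
    [0,0,0],
    [0,0,0],
    [0,0,0],
    [0,0,0],
  ],
)

```text
t: 19.1
tool_pos: [0.5236, -0.2045, 0.0748]
orientation: [0.1, 2.615, -0.002]
force: [2.0, -0.4, -0.8]
opening: 0.0086
gripper_force: 45.0
```

```bash
python3 - <<'E'
from h import *
show();fk()
E
```

```text
t 19.1 q [-0.6637 -0.2777  2.247   0.4283  0.7805 -2.4054] F [ 2.0195 -0.4101 -0.7523] open 0.008604219010491094 gf 44.999465346336365
pos [ 0.5236 -0.2045  0.0748] in keyhole mm [ 1.0812 -0.0098 14.1382] roterr deg [ 0.0341 -0.0429  2.1064]
F in keyhole [ 1.3854 -0.3305 -1.6685] M [ 0.0333 -0.2386 -0.0662] z 14.14
```

Nearly home, with no push-back yet. I'll press in until the shoulder bears.

play_rows(
  slide=[
    [0,0,0.004],
    [0,0,0.004],
    [0,0,0.002],
    [0,0,0],
    [0,0,0],
    [0,0,0],
    [0,0,0],
    [0,0,0],
  ],
  twist=[
    [0,0,0],
    [0,0,0],
    [0,0,0],
    [0,0,0],
    [0,0,0],
    [0,0,0],
    [0,0,0],
    [0,0,0],
  ],
)

```text
t: 19.9
tool_pos: [0.5245, -0.2046, 0.0736]
orientation: [0.098, 2.616, -0.002]
force: [-18.7, 4.5, 19.4]
opening: 0.0087
gripper_force: 45.0
```

```bash
python3 - <<'E'
from h import *
show();fk()
E
```

```text
t 19.9 q [-0.6625 -0.2721  2.2448  0.4289  0.7774 -2.4068] F [-18.677    4.5049  19.4379] open 0.008741269940691153 gf 45.00743865966797
pos [ 0.5245 -0.2046  0.0736] in keyhole mm [ 1.3041 -0.102  12.6476] roterr deg [ 0.0183 -0.0149  2.0495]
F in keyhole [-6.5964  3.7682 26.2535] M [ 0.7197  1.3079 -0.0901] z 12.65
```

play_rows(
  slide=[
    [0,0,-0.003],
    [0,0,0],
    [0,0,0],
    [0,0,0],
    [0,0,0],
    [0,0,0],
    [0,0,0],
    [0,0,0],
  ],
  twist=[
    [0,0,0],
    [0,0,0.06],
    [0,0,0.07],
    [0,0,0.07],
    [0,0,0.07],
    [0,0,0.07],
    [0,0,0.06],
    [0,0,0],
  ],
)

```text
t: 20.7
tool_pos: [0.5246, -0.2044, 0.0739]
orientation: [0.645, 2.544, 0.146]
force: [-3.0, 3.5, 7.3]
opening: 0.0086
gripper_force: 45.0
```

```bash
python3 - <<'E'
from h import *
show();fk()
E
```

```text
t 20.7 q [-0.6623 -0.2733  2.2455  0.4297  0.7773 -1.9852] F [-3.0132  3.4778  7.2945] open 0.00857730050314857 gf 45.003209710121155
pos [ 0.5246 -0.2044  0.0739] in keyhole mm [ 1.569   0.1454 12.8571] roterr deg [-0.0005 -0.0716 26.2158]
F in keyhole [0.9215 3.3568 7.8909] M [ 0.5757 -0.0156 -0.0114] z 12.86
```

play_rows(
  slide=[
    [0,0,0],
    [0,0,0],
    [0,0,0],
    [0,0,0],
    [0,0,0],
    [0,0,0],
    [0,0,0],
    [0,0,0],
  ],
  twist=[
    [0,0,0.08],
    [0,0,0.09],
    [0,0,0.09],
    [0,0,0.09],
    [0,0,0.09],
    [0,0,0.08],
    [0,0,0.08],
    [0,0,0],
  ],
)

```text
t: 21.5
tool_pos: [0.5246, -0.2045, 0.0739]
orientation: [1.422, 2.253, 0.357]
force: [-4.1, 2.0, 7.2]
opening: 0.009
gripper_force: 45.0
```

```bash
python3 - <<'E'
from h import *
show();fk()
E
```

```text
t 21.5 q [-0.6625 -0.2733  2.2455  0.4294  0.7772 -1.3561] F [-4.0912  2.0347  7.2182] open 0.009015539610362227 gf 45.00352621078491
pos [ 0.5246 -0.2045  0.0739] in keyhole mm [ 1.5037 -0.0004 12.8794] roterr deg [-0.0083 -0.0744 62.2565]
F in keyhole [-0.0004  1.8725  8.3351] M [0.3185 0.131  0.0046] z 12.88
```

play_rows(
  slide=[
    [0,0,0],
    [0,0,0],
    [0,0,0],
    [0,0,0],
    [0,0,0],
    [0,0,0],
    [0,0,0],
    [0,0,0],
  ],
  twist=[
    [0,0,0.1],
    [0,0,0.1],
    [0,0,0.1],
    [0,0,0.1],
    [0,0,0.1],
    [0,0,0.06],
    [0,0,0.04],
    [0,0,0],
  ],
)

```text
t: 22.3
tool_pos: [0.5244, -0.2045, 0.0738]
orientation: [2.104, 1.752, 0.545]
force: [-5.4, 2.3, 6.5]
opening: 0.0087
gripper_force: 45.0
```

```bash
python3 - <<'E'
from h import *
show();fk()
E
```

```text
t 22.3 q [-0.6626 -0.2733  2.2456  0.4292  0.7774 -0.7293] F [-5.4124  2.3345  6.5226] open 0.008727198668149139 gf 45.003406405448914
pos [ 0.5244 -0.2045  0.0738] in keyhole mm [ 1.3002 -0.0278 12.8496] roterr deg [-0.0163 -0.0581 98.1701]
F in keyhole [-1.5017  2.1202  8.3987] M [0.2212 0.3646 0.0634] z 12.85
```

play_rows(
  slide=[
    [0,0,0],
    [0,0,0],
    [0,0,0],
    [0,0,0],
    [0,0,0],
    [0,0,0],
    [0,0,0],
    [0,0,0],
  ],
  twist=[
    [0,0,0.01],
    [0,0,0.01],
    [0,0,0.01],
    [0,0,0],
    [0,0,0],
    [0,0,0],
    [0,0,0],
    [0,0,0],
  ],
)

```text
t: 23.1
tool_pos: [0.5244, -0.2045, 0.0738]
orientation: [2.134, 1.724, 0.554]
force: [-5.7, 2.0, 7.1]
opening: 0.0089
gripper_force: 45.0
```

```bash
python3 - <<'E'
from h import *
show();fk()
E
```

```text
t 23.1 q [-0.6625 -0.2733  2.2456  0.4291  0.7774 -0.6995] F [-5.6743  1.991   7.0721] open 0.008945583754899613 gf 45.00408947467804
pos [ 0.5244 -0.2045  0.0738] in keyhole mm [ 1.282   0.029  12.8347] roterr deg [-0.0173 -0.0533 99.8754]
F in keyhole [-1.442   1.7667  8.9987] M [0.2415 0.3545 0.0767] z 12.83
```

play_rows(
  slide=[
    [0,0,0],
    [0,0,0],
    [0,0,0],
    [0,0,0],
    [0,0,0],
    [0,0,0],
    [0,0,0],
    [0,0,0],
  ],
  twist=[
    [0,0,0.01],
    [0,0,0.01],
    [0,0,0.01],
    [0,0,0.01],
    [0,0,0.01],
    [0,0,0],
    [0,0,0],
    [0,0,0],
  ],
)

```text
t: 23.9
tool_pos: [0.5244, -0.2045, 0.0738]
orientation: [2.184, 1.672, 0.567]
force: [-6.4, 0.6, 7.7]
opening: 0.0086
gripper_force: 45.0
```

```bash
python3 - <<'E'
from h import *
show();fk()
E
```

```text
t 23.9 q [-0.6626 -0.2733  2.2456  0.429   0.7773 -0.6472] F [-6.3562  0.6251  7.6562] open 0.008569664447060704 gf 45.024930238723755
pos [ 0.5244 -0.2045  0.0738] in keyhole mm [ 1.2938 -0.052  12.8477] roterr deg [ -0.0132  -0.0607 102.8669]
F in keyhole [-1.6935  0.375   9.8184] M [0.2577 0.3774 0.271 ] z 12.85
```

play_rows(
  slide=[
    [0,0,0],
    [0,0,0],
    [0,0,0],
    [0,0,0],
    [0,0,-0.02],
    [0,0,-0.04],
    [0,0,-0.06],
    [0,0,-0.06],
  ],
  twist=[
    [0,0,0],
    [0,0,0],
    [0,0,0],
    [0,0,0],
    [0,0,0],
    [0,0,0],
    [0,0,0],
    [0,0,0],
  ],
  fingers=0.48,
)

```text
t: 24.7
tool_pos: [0.5013, -0.2034, 0.1126]
orientation: [2.185, 1.672, 0.567]
force: [0.7, -0.6, 0.0]
opening: 0.0244
gripper_force: 0.0
```

play_rows(
  slide=[
    [0,0,-0.12],
    [0,0,-0.12],
    [0,0,-0.12],
    [0,0,-0.12],
    [0,0,-0.1],
    [0,0,0],
    [0,0,0],
    [0,0,0],
  ],
  twist=[
    [0,0,0],
    [0,0,0],
    [0,0,0],
    [0,0,0],
    [0,0,0],
    [0,0,0],
    [0,0,0],
    [0,0,0],
  ],
)

```text
t: 25.5
tool_pos: [0.4292, -0.2003, 0.2363]
orientation: [2.186, 1.672, 0.567]
force: [-0.6, -0.6, -0.6]
opening: 0.0244
gripper_force: 0.0
```

```bash
python3 - <<'E'
from h import *
show()
a,_=cams.read_camera('top');b,_=cams.read_camera('side')
cv2.imwrite('pics/fin.png',np.hstack([cv2.resize(a[160:220,280:340,::-1],(400,400),interpolation=3),cv2.resize(b[130:190,250:310,::-1],(400,400),interpolation=3)]))
E
```

```text
t 25.5 q [-0.8425 -0.7512  2.2553  0.385   1.2787 -0.622 ] F [-0.5974 -0.6313 -0.5974] open 0.024374253567307574 gf 0.0
pos [ 0.4292 -0.2003  0.2363] in keyhole mm [ -0.025    0.4784 201.2354] roterr deg [  0.0166   0.0537 102.9401]
```

View pics/fin.png

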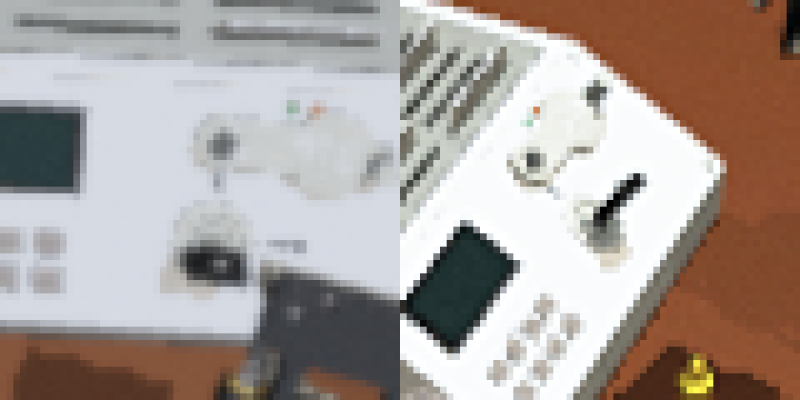

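The key stands home in the switch with its bow level at run (left half, (212,262)). The cover is aside with its tab at (378,165). I hand in.

```bash
python3 -c "
from plant import robot
print(robot.close_job())"
```

```text
the job is handed in; nothing more can be done
None
```

I swung the cover aside to its stop, pushed the square-bow key fully home in the switch, turned it clockwise to the run stop and left it there. The job is handed in, and I saw no sign that anything else was disturbed.

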